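Fish a dropped brass bag handle out of a bench gap and post it in the rework box

TASK

A brass bag handle has been dropped in the narrow gap between the two drawer units. Take the bent hook from its rest, use it (not the fingers) to draw the bag handle towards the robot until at least half of it is out of the gap, and lay the hook back in its rest as you found it. Then take the bag handle and push it through the sprung green flap in the front of the rework box so that it drops right inside and the flap closes behind it; leave the jar, the awl and the tin alone.

Things in the scene. Friction and masses are not known exactly. Their poses are not given: they have to be found in the camera images.
- units: Fixed pair of bench drawer units (+y: grey; -y: green), each 200 deep (x), 75 wide (y), 120 high, with a straight gap 60 wide between them, open above and in front, closed at the far end by a stop 25 high. Origin on the bench at the middle of the gap's mouth (in the plane of the fronts); +x runs into the gap. The drawers do not open.
- bag_handle: Loose brass bag handle, about 200 g: a flat rectangular loop of bar, 120 long (x), 44 wide (y), 14 high (z), bar 8 wide, so the hole is 104 x 28. Origin at the centre of its underside. It lies flat on the bench wholly inside the gap, its long axis within about 4 degrees of the gap's, its near end 20 to 60 behind the mouth. Both ends are alike.
- hook: Loose bent hook, 160 g: square wooden handle 110 long (x), 22 wide (y), 20 high, with a steel rod of 8 diameter that runs on along the handle's axis to x = +160 and is there bent straight down (-z) by 49. Origin at the centre of the handle, on its axis; +x towards the bend, z up. Its weight balances about 17 in front of the origin. It starts in its rest, bend down.
- hook_tip (a point): Lowest point of the hook's bent-down end: at (160, 0, -49) in the frame of the hook.
- hook_rest: Fixed hook rest: steel plate 190 x 70 x 8 with two red notched uprights 12 thick (x), at x = -165 (under the wooden handle, notch bottom 65 high) and x = -35 (under the steel rod, notch bottom 71 high). The notches flare upwards and leave 2 (bottom) to 7 (top) each side. Origin on the bench, 10 beyond the plate's far end; x from handle to bend.
- rest_seat (a point): Where the hook's origin lies when the hook sits in its rest: 120 behind the rest's origin, 75 above the bench, axes as the hook's. Between the uprights the handle is free on all sides.
- rework_box: Fixed rework box, 160 deep (x), 100 wide (y), 180 high, walls 5, blue front facing the robot, other walls and top clear. Origin on the bench under the middle of the front's outer face; +x runs into the box. The slot in the front is 72 wide and runs from 125 to 167 above the bench, outlined in yellow; inside, the floor lies 5 above the bench, so what tips over the sill falls in.
- slot (a point): Middle of the slot's lower edge (the sill) in the outer face of the box's front, 125 above the bench; axes as the box's, +x inwards.
- flap (a joint): Angle of the green flap that fills the slot, hinged along the slot's top edge: 0 shut (upright), up to 1.45 rad swung inwards and up. It cannot swing outwards. A light spring (under 1 N at its lower edge) shuts it again. Flap, sill and box floor are of slick plastic.
- flap_edge (a point): Middle of the flap's lower edge, 41 below its hinge.
- paint_jar: Loose amber jar, 48 diameter, 60 high, standing on top of the grey unit. Origin at the centre of its underside. Leave alone.
- awl: Loose awl with a wooden handle, 150 long, lying on the bench at one side. Origin under its middle. Leave alone.
- wax_tin: Loose round tin, 60 diameter, 35 high, standing on the bench at one side. Origin at the centre of its underside. Leave alone.
Not all that is in view belongs to the job. Several things have the shape of the bag_handle; the one meant has the colours described above.

How it is judged:
By the outcome, as a careful person would: the job done as asked, in the order asked, and still so for the second after the job is handed in, with the robot touching nothing.
It also fails if it takes over 72 s, if anything falls off the work surface, if the arm or the gripper's body presses on something with over 40 N, if the wrist force passes 120 N, or if a joint passes its speed limit or range.

ROBOT

A 6-joint arm with a two-finger parallel gripper is mounted at the origin on the work surface. World frame = base frame: x ahead of the robot, y to its left, z up, the work surface at z = 0. Lengths are in m, angles in rad, forces in N, time in s.
With the tool pointing down it reaches from about 0.35 to 0.975 m from the base axis. Payload 4.9 kg.
Tool frame: the origin (TCP) lies midway between the tips of the shut fingers; the grasp point (between the pads) lies 19 mm behind it; z points along the fingers, y is the line along which they close (so a half turn about z gives the same grasp; the last joint's range is limited). The gripper opens to 85 mm and grips with 20 to 120 N. Pads are 22 mm wide; open, the fingers measure 114 mm over their backs; the gripper's body (76 mm by 85 mm) begins 54 mm behind the grasp point. The pads swing forward as they close: fully open they stand 13 mm farther back than shut.
Start: joints at [1.047, 0.053, 1.613, -0, 1.476, -0.119], TCP at [0.246, 0.574, 0.231] pointing down, gripper open.
Joint ranges: [-3.01, 3.01], [-1.01, 2.22], [0.06, 2.58], [-1.02, 4.17], [0.09, 2.62], [-3.14, 3.14]. Speed limits (rad/s): [2.57, 2.57, 3.14, 3.14, 3.14, 3.14].

INTERFACE

Orientations are given as a rotation vector (axis times angle).
In Python, from station import ctrl, optics, job gives the robot as it stands.
- The arm moves only by the shell command python3 -m jog 'ROWS' [OPENING] [FORCE]. ROWS is JSON, a list of rows, each a list of 2 entries, a list of its own where there are three numbers: the shift along the tool's x, y, z in m, then the turn, a rotation vector about the tool's x, y, z in rad. A call has 1 to 5 rows; each row is the pose to reach, as a shift and turn from the pose commanded when the call began, along the tool's axes at that moment; what a row does not reach only later rows make up. A row lasts 1/10 s, in which the tool goes at most 50 mm and 8.59 degrees, less where a joint would pass 70% of its speed; a pose out of reach is approached as far as the arm can. A call with a gripper value outside its range is refused whole. OPENING is the opening, from 0 (shut) to 1 (fully open), set as the call begins (- or left out, the last holds). The fingers move at their own pace and stop on an object; FORCE is the grip in N (left out, the last holds). Time passes only in rows, so rows that repeat a pose let the fingers close. It gives the time, the measured TCP pose, the force, the opening and the grip force at its end, in the units of the state.
- ctrl.get_obs(): the state, without advancing time (a new reading comes with each control period).
- optics.get_image(name): name is "scene" or "top"; returns a dict with "image" (420x560x3 uint8, blue, green, red), "fx", "fy", "cx", "cy" (pixels), "D" ([k1, k2, p1, p2, k3] as OpenCV has them; the pictures are not rectified), "rvec" (rotation vector, rad) and "tvec" (3), from world to camera coordinates, as OpenCV has them. Camera axes: x right, y down, z forward; pixel columns grow to the right and rows downward; lengths in m; the calibration is good to about 2 mm. A picture is of the moment at which its call begins. There is no depth.
- job.finish_job(): hands the job in; it is judged then, once.
The state is a dict: "t": time; "q": joint angles; "dq": joint speeds; "effort": joint torques, N m; "tool_pos": TCP position; "tool_rot": TCP orientation; "contact_force": force on the tool from outside, world axes, zero at the start; "wrist_torque": the same for the moment, N m; "opening": finger opening in m; "grip_force": force on a finger pad.
Only numpy, scipy, OpenCV 4.12 (cv2) and the standard library are available. Lean on these libraries where they do the work, as an engineer would, in place of code of your own. Each camera call takes 0.05 s, during which the arm holds its last target. There are 200 camera calls.

## Working session

There is one attempt and no reset: what is moved stays moved. The work goes in short steps, Python scripts to look and compute and a shell command to move; the robot and the scene stay as the last step left them, time stands still between calls to the robot, and variables do not carry over. Pictures are saved under pics/ and viewed, at most 10 in all, crops included, and the job is handed in when it is done.

```bash
mkdir -p pics; ls
cat > h.py <<'E'
import numpy as np, cv2
from scipy.spatial.transform import Rotation as R
from station import ctrl, optics, job
def get(name,save=None):
    d=optics.get_image(name)
    if save: cv2.imwrite('pics/'+save,d['image'])
    d['K']=np.array([[d['fx'],0,d['cx']],[0,d['fy'],d['cy']],[0,0,1.]]); d['D']=np.array(d['D'],float)
    d['R']=cv2.Rodrigues(np.array(d['rvec'],float))[0]; d['t']=np.array(d['tvec'],float).ravel()
    return d
def ray(d,p):
    u=cv2.undistortPoints(np.array(p,float).reshape(-1,1,2),d['K'],d['D']).reshape(-1,2)
    v=np.c_[u,np.ones(len(u))]@d['R']; return -d['R'].T@d['t'],v
def onplane(d,p,z):
    c,v=ray(d,p); return c+v*((z-c[2])/v[:,2])[:,None]
def proj(d,P):
    return cv2.projectPoints(np.array(P,float).reshape(-1,1,3),d['R'],d['t'],d['K'],d['D'])[0].reshape(-1,2)
def shift(target):  # world target -> tool-axis shift from the current measured pose
    o=ctrl.get_obs(); return R.from_rotvec(o['tool_rot']).inv().apply(np.array(target)-o['tool_pos'])
E
python3 - <<'E'
from h import *
for n in('scene','top'):
    d=get(n,n+'0.png'); print(n,-d['R'].T@d['t'],d['R'][2])
o=ctrl.get_obs(); print(o); print(R.from_rotvec(o['tool_rot']).as_matrix().round(3))
E
```

```text
pics
scene [ 1.21495538 -0.58191061  1.25302971] [-0.43731129  0.40662127 -0.80213339]
top [ 0.39616071 -0.00552045  1.29944084] [ 0.16355539  0.00232955 -0.9865314 ]
{'t': 0.1, 'q': array([ 1.04699501e+00,  5.33103395e-02,  1.61417278e+00, -2.55674095e-06,
        1.47602565e+00, -1.19011942e-01]), 'dq': array([-0.00072852, -0.00321271, -0.00498214,  0.00020855,  0.00064649,
       -0.00105084]), 'effort': array([ 1.11659043e-03, -3.94899702e+01, -3.71365857e+01, -1.08859313e-04,
        3.79124001e-03,  3.44860268e-05]), 'tool_pos': array([0.24585686, 0.573984  , 0.23016427]), 'tool_rot': array([-6.31387662e-01, -3.07687474e+00,  2.85641606e-03]), 'contact_force': array([-0.33964291, -0.29864091,  0.54154173]), 'wrist_torque': array([-0.02056971,  0.0149152 , -0.03731823]), 'grip_force': 0.0, 'opening': 0.08538479625169858}
[[-0.919  0.394 -0.001]
 [ 0.394  0.919 -0.002]
 [ 0.    -0.002 -1.   ]]
```

View pics/scene0.png

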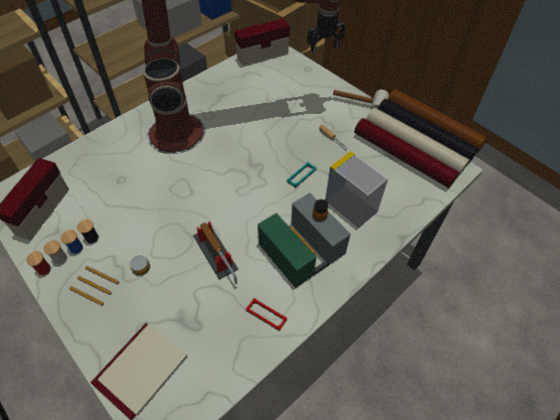

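View pics/top0.png

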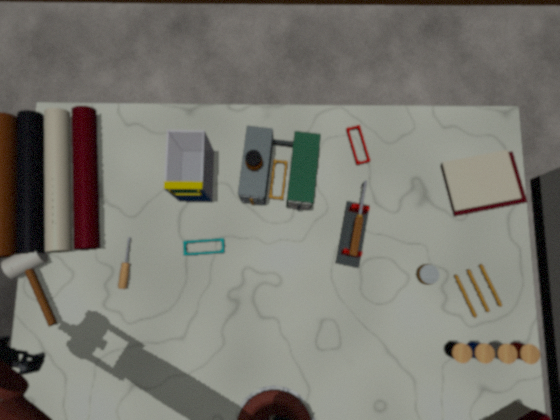

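Both views show the layout. Loops that could be mistaken, in the top view: brass one in the gap at (278,180), teal at (204,247), red at (358,145). By colour and place I choose (278,180). The hook is at (358,225), the box at (188,165) and the units at (257/303,168).

Run:
```python
from h import *
d=get('top')
im=d['image']
c=im[110:280,150:390]; cv2.imwrite('pics/crop1.png',cv2.resize(c,None,fx=3.3,fy=3.3,interpolation=cv2.INTER_CUBIC))
hsv=cv2.cvtColor(im,cv2.COLOR_BGR2HSV)
for n,p in dict(brass=(273,180),hookwood=(357,235),green=(303,150),yellow=(185,187),red=(349,250),flap=(185,195),blue=(205,195),rod=(363,190)).items(): print(n,hsv[p[1],p[0]],im[p[1],p[0]])
```

```text
brass [ 19  64 124] [ 93 113 124]
hookwood [ 15 178 103] [ 31  66 103]
green [ 73 126  83] [60 83 42]
yellow [ 28 255 150] [  0 138 150]
red [  6 187  90] [24 38 90]
flap [ 28 158  84] [32 80 84]
blue [105 150  34] [34 24 14]
rod [105   5 106] [106 105 104]
```

View pics/crop1.png

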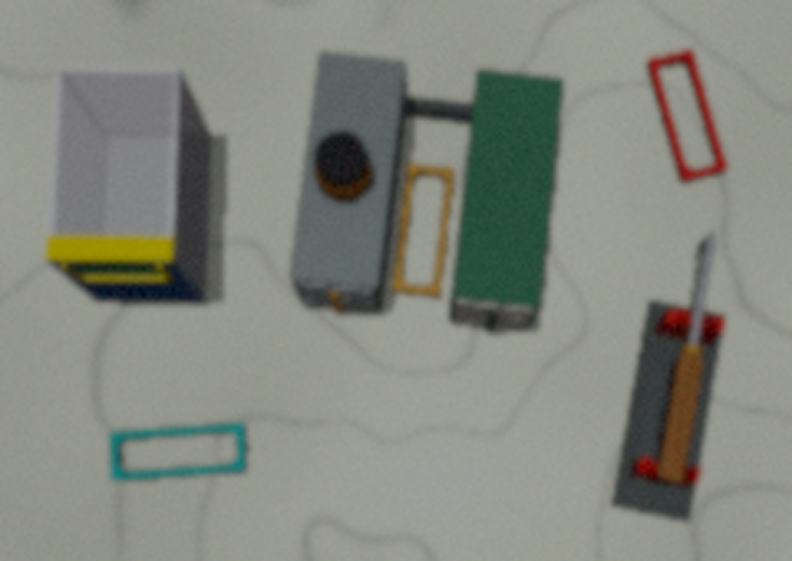

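```bash
cat > m.py <<'E'
from h import *
d=get('top'); im=d['image']; hsv=cv2.cvtColor(im,cv2.COLOR_BGR2HSV)
def mask(lo,hi,roi):
    m=cv2.inRange(hsv,np.array(lo),np.array(hi)); k=np.zeros_like(m); x0,y0,x1,y1=roi; k[y0:y1,x0:x1]=m[y0:y1,x0:x1]; return k
def big(m):
    c=max(cv2.findContours(m,cv2.RETR_EXTERNAL,cv2.CHAIN_APPROX_NONE)[0],key=cv2.contourArea); return c.reshape(-1,2)
def rect(c,z):
    P=onplane(d,c,z)[:,:2]; (cx,cy),(w,h),a=cv2.minAreaRect((P*1000).astype(np.float32))
    return round(cx,1),round(cy,1),round(w,1),round(h,1),round(a,2)
E
cat > m1.py <<'E'
from m import *
print('brass',rect(big(mask((12,60,60),(28,255,255),(268,155,290,205))),.014))
print('green',rect(big(mask((60,80,40),(90,255,255),(280,125,325,215))),.12))
print('wood',rect(big(mask((9,120,60),(20,255,255),(345,205,372,260))),.085))
print('teal',rect(big(mask((80,120,60),(100,255,255),(170,230,240,265))),.014))
cr=lambda x,y:(150+x/3.3,110+y/3.3)
print('gap mouth grey corner/green corner z.12',onplane(d,[cr(385,292),cr(453,301),cr(405,60),cr(480,72)],.12).round(4))
print('rod end',onplane(d,[cr(707,237)],.079).round(4))
print('rest plate corners',onplane(d,[cr(614,505),cr(688,517),cr(648,303),cr(722,315)],.008).round(4))
print('box top back',onplane(d,[cr(60,71),cr(182,71),cr(48,240),cr(175,237)],.18).round(4))
print('yellow low',onplane(d,[cr(48,262),cr(174,258)],.18).round(4))
E
python3 m1.py
```

```text
brass (704.5, -5.2, 45.8, 121.7, 83.42)
green (715.2, -74.5, 72.7, 193.9, 84.19)
wood (530.5, -223.3, 23.6, 118.0, 80.71)
teal (500.1, 209.2, 40.0, 115.1, 4.64)
gap mouth grey corner/green corner z.12 [[ 0.6241  0.0243  0.12  ]
 [ 0.6171 -0.0319  0.12  ]
 [ 0.8246  0.01    0.12  ]
 [ 0.8146 -0.0537  0.12  ]]
rod end [[ 0.6828 -0.2509  0.079 ]]
rest plate corners [[ 0.4562 -0.1776  0.008 ]
 [ 0.4464 -0.2426  0.008 ]
 [ 0.6379 -0.2105  0.008 ]
 [ 0.6275 -0.277   0.008 ]]
box top back [[0.7908 0.2864 0.18  ]
 [0.7918 0.1884 0.18  ]
 [0.6517 0.289  0.18  ]
 [0.6551 0.1891 0.18  ]]
yellow low [[0.634  0.2881 0.18  ]
 [0.6381 0.1892 0.18  ]]
```

```bash
cat >> h.py <<'E'
def go(pos,yaw,pitch=0):
    """tool shift+turn to reach TCP pos; yaw = azimuth (deg) of tool x with the tool down; pitch tilts the fingers forward (away from tool x)"""
    o=ctrl.get_obs(); Rc=R.from_rotvec(o['tool_rot'])
    y=np.radians(yaw); X=[np.cos(y),np.sin(y),0]; Y=[np.sin(y),-np.cos(y),0]
    Rt=R.from_matrix(np.c_[X,Y,[0,0,-1]])*R.from_rotvec([0,-np.radians(pitch),0])
    s=Rc.inv().apply(np.array(pos)-o['tool_pos']); r=(Rc.inv()*Rt).as_rotvec()
    print('pos',o['tool_pos'].round(4),'t',round(o['t'],2),'shift',s.round(4).tolist(),'turn',r.round(4).tolist(),'F',np.round(o['contact_force'],1),'op',round(o['opening'],4))
E
for i in 1 2 3; do python3 -m jog '[[[-0.147,-0.1545,0.01],[0,0,0]],[[-0.147,-0.1545,0.01],[0,0,0]],[[-0.147,-0.1545,0.01],[0,0,0]],[[-0.147,-0.1545,0.01],[0,0,0]],[[-0.147,-0.1545,0.01],[0,0,0]]]'; done
python3 -m jog '[[[-0.147,-0.1545,0.01],[0,0,-0.227]],[[-0.147,-0.1545,0.01],[0,0,-0.227]],[[-0.147,-0.1545,0.01],[0,0,-0.227]],[[-0.147,-0.1545,0.01],[0,0,-0.227]],[[-0.147,-0.1545,0.01],[0,0,-0.227]]]'
python3 -c "
from h import *
go((.543,-.226,.15),169.8)"
```

```text
t: 0.7
tool_pos: [0.3212, 0.3712, 0.2206]
tool_rot: [0.637, 3.076, -0.002]
contact_force: [0.4, 0.0, 0.2]
opening: 0.0855
grip_force: 0.0
t: 1.2
tool_pos: [0.3956, 0.1716, 0.2111]
tool_rot: [0.638, 3.075, -0.001]
contact_force: [-0.1, 1.0, 0.5]
opening: 0.0857
grip_force: 0.0
t: 1.7
tool_pos: [0.4699, -0.0286, 0.2012]
tool_rot: [0.638, 3.076, -0.001]
contact_force: [-0.5, 1.1, -0.3]
opening: 0.0853
grip_force: 0.0
t: 2.2
tool_pos: [0.5443, -0.2278, 0.1908]
tool_rot: [-0.283, -3.129, 0.0]
contact_force: [-0.6, -0.3, -0.4]
opening: 0.0856
grip_force: 0.0
pos [ 0.5443 -0.2278  0.1908] t 2.2 shift [0.0016, 0.0016, 0.0408] turn [-0.0001, -0.0002, -0.0021] F [-0.6 -0.3 -0.4] op 0.0856
```

```bash
python3 -m jog '[[[0.0016,0.0016,0.04],[0,0,0]],[[0.0016,0.0016,0.08],[0,0,0]],[[0.0016,0.0016,0.115],[0,0,0]],[[0.0016,0.0016,0.14],[0,0,0]],[[0.0016,0.0016,0.14],[0,0,0]]]'
python3 -m jog '[[[0,0,0],[0,0,0]],[[0,0,0],[0,0,0]],[[0,0,0],[0,0,0]],[[0,0,0],[0,0,0]],[[0,0,0],[0,0,0]]]' 0 60
python3 -m jog '[[[0,0,0],[0,0,0]],[[0,0,0],[0,0,0]],[[0,0,0],[0,0,0]]]'
python3 - <<'E'
from h import *
d=get('scene'); c=d['image'][205:300,175:290]; cv2.imwrite('pics/s1.png',cv2.resize(c,None,fx=5,fy=5,interpolation=cv2.INTER_CUBIC))
go((.543,-.226,.15),169.8)
E
```

```text
t: 2.7
tool_pos: [0.5389, -0.22, 0.0465]
tool_rot: [-0.276, -3.121, -0.007]
contact_force: [-0.5, 0.3, -0.9]
opening: 0.0852
grip_force: 0.0
t: 3.2
tool_pos: [0.5429, -0.2238, 0.053]
tool_rot: [0.279, 3.127, -0.002]
contact_force: [-0.4, 0.3, 4.4]
opening: 0.0214
grip_force: 59.3
t: 3.5
tool_pos: [0.5429, -0.2239, 0.053]
tool_rot: [0.279, 3.127, -0.001]
contact_force: [-0.3, 1.2, 6.0]
opening: 0.0211
grip_force: 59.5
pos [ 0.5429 -0.2239  0.053 ] t 3.55 shift [-0.0007, -0.0022, -0.097] turn [-0.0006, 0.0023, 0.0001] F [-0.6  0.4  6.3] op 0.0212
```

View pics/s1.png

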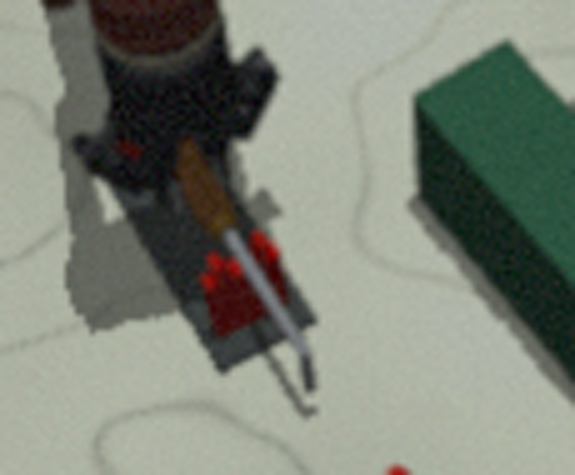

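Hook is gripped: the handle lies between the pads, 21 mm opening, with the rod and bend pointing away from the robot. Now lift it, carry it above the gap and measure the tip.

```bash
python3 -m jog '[[[0,0,-0.015],[0,0,0]],[[0,0,-0.04],[0,0,0]],[[0,0,-0.08],[0,0,0]],[[0,0,-0.12],[0,0,0]],[[0,0,-0.15],[0,0,0]]]' - 80
python3 -m jog '[[[0.007,0.027,0],[0,0,0]],[[0.018,0.07,0],[0,0,-0.02]],[[0.029,0.115,0],[0,0,-0.04]],[[0.041,0.16,0],[0,0,-0.06]],[[0.051,0.2,0],[0,0,-0.073]]]'
python3 -m jog '[[[0.007,0.03,0],[0,0,0]],[[0.007,0.03,0],[0,0,0]],[[0.007,0.03,0],[0,0,0]]]'
python3 - <<'E'
from h import *
o=ctrl.get_obs(); go((.5255,.014,.2),174)
T=o['tool_pos']; u=np.array([np.cos(np.radians(-6)),np.sin(np.radians(-6)),0])
for n in('scene','top'):
    d=get(n); 
    p=proj(d,[T+.145*u+[0,0,.02],T+.145*u+[0,0,-.031]]); print(n,p.round(1).tolist())
    x,y=p.mean(0).astype(int); c=d['image'][y-35:y+35,x-45:x+45]; cv2.imwrite('pics/'+n+'_t.png',cv2.resize(c,None,fx=4,fy=4,interpolation=cv2.INTER_CUBIC)); print(x-45,y-35)
a=[cv2.imread(f'pics/{n}_t.png') for n in('scene','top')]; cv2.imwrite('pics/tip.png',np.hstack(a))
E
```

```text
t: 4.05
tool_pos: [0.5421, -0.2234, 0.2044]
tool_rot: [0.279, 3.127, -0.001]
contact_force: [0.9, -0.8, -1.1]
opening: 0.0209
grip_force: 78.1
t: 4.55
tool_pos: [0.5261, -0.0155, 0.2014]
tool_rot: [-0.163, -3.137, -0.001]
contact_force: [0.3, -0.2, -1.0]
opening: 0.0209
grip_force: 78.4
t: 4.85
tool_pos: [0.5229, 0.0135, 0.2014]
tool_rot: [-0.162, -3.137, 0.001]
contact_force: [0.3, 0.1, -1.2]
opening: 0.021
grip_force: 78.5
pos [0.5229 0.0135 0.2014] t 4.85 shift [-0.0025, 0.0008, 0.0014] turn [-0.0006, -0.0003, 0.0014] F [ 0.3  0.1 -1.2] op 0.021
scene [[293.7, 195.4], [293.1, 205.7]]
248 165
top [[276.3, 174.1], [276.3, 178.9]]
231 141
```

View pics/tip.png

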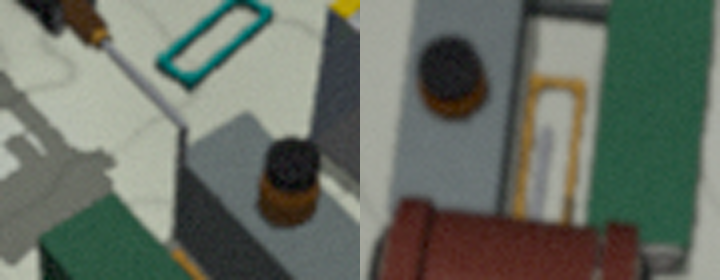

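Tip matches prediction within 2–4 mm (scene (294,196), top (278,173)) and lies over the hole in the brass handle. Lower it.

```bash
python3 -m jog '[[[-0.005,0.003,0.03],[0,0,0]],[[-0.005,0.003,0.07],[0,0,0]],[[-0.005,0.003,0.11],[0,0,0]],[[-0.005,0.003,0.13],[0,0,0]],[[-0.005,0.003,0.145],[0,0,0]]]'
python3 -m jog '[[[0,0,0.008],[0,0,0]],[[0,0,0.015],[0,0,0]],[[0,0,0.02],[0,0,0]],[[0,0,0.024],[0,0,0]],[[0,0,0.024],[0,0,0]]]'
python3 -c "
from h import *
go((.5255,.014,.031),174)"
```

```text
t: 5.45
tool_pos: [0.5274, 0.0144, 0.0539]
tool_rot: [-0.168, -3.134, 0.0]
contact_force: [-0.7, 0.1, -2.1]
opening: 0.0208
grip_force: 78.5
t: 5.95
tool_pos: [0.5287, 0.0156, 0.0324]
tool_rot: [0.164, 3.137, -0.0]
contact_force: [0.1, -0.5, -1.1]
opening: 0.021
grip_force: 78.5
pos [0.5287 0.0156 0.0324] t 5.95 shift [0.003, -0.0019, 0.0014] turn [-0.0, 0.0003, -0.0001] F [ 0.1 -0.5 -1.1] op 0.021
```

```bash
python3 -m jog '[[[0.008,0,0],[0,0,0]],[[0.018,0,0],[0,0,0]],[[0.03,0,0],[0,0,0]],[[0.042,0,0],[0,0,0]],[[0.054,0,0],[0,0,0]]]'
python3 -m jog '[[[0.012,0,0],[0,0,0]],[[0.025,0,0],[0,0,0]],[[0.038,0,0],[0,0,0]],[[0.05,0,0],[0,0,0]],[[0.06,0,0],[0,0,0]]]'
python3 -m jog '[[[0.01,0,0],[0,0,0]],[[0.02,0,0],[0,0,0]],[[0.028,0,0],[0,0,0]],[[0.031,0,0],[0,0,0]],[[0.031,0,0],[0,0,0]]]'
python3 - <<'E'
from h import *
go((.385,.014,.031),174)
d=get('scene'); c=d['image'][120:280,200:360]; cv2.imwrite('pics/s2.png',cv2.resize(c,None,fx=3.6,fy=3.6,interpolation=cv2.INTER_CUBIC))
E
```

```text
t: 6.45
tool_pos: [0.4739, 0.0214, 0.0325]
tool_rot: [0.164, 3.136, -0.0]
contact_force: [1.6, 1.1, -0.7]
opening: 0.0205
grip_force: 78.5
t: 6.95
tool_pos: [0.4141, 0.0277, 0.0323]
tool_rot: [0.164, 3.137, -0.0]
contact_force: [1.7, 0.2, -0.7]
opening: 0.021
grip_force: 78.5
t: 7.45
tool_pos: [0.3837, 0.0308, 0.0321]
tool_rot: [-0.164, -3.137, -0.0]
contact_force: [0.6, -0.2, -1.9]
opening: 0.021
grip_force: 78.5
pos [0.3837 0.0308 0.0321] t 7.45 shift [-0.003, -0.0166, 0.0011] turn [-0.0, -0.0006, -0.0] F [ 0.6 -0.2 -1.9] op 0.021
```

View pics/s2.png

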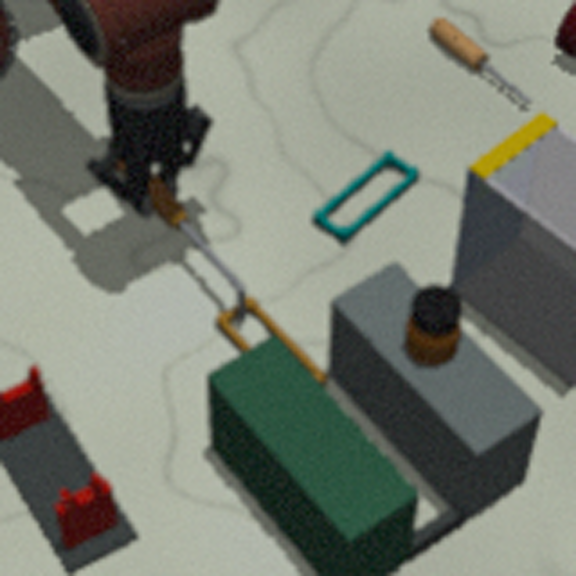

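The near end of the brass handle is well out of the mouth, about 100 mm. Next, lift the hook and return it.

```bash
python3 -m jog '[[[-0.006,0,0],[0,0,0]],[[-0.006,0,-0.03],[0,0,0]],[[-0.006,0,-0.07],[0,0,0]],[[-0.006,0,-0.12],[0,0,0]],[[-0.006,0,-0.168],[0,0,0]]]'
python3 -m jog '[[[-0.018,-0.024,0],[0,0,0]],[[-0.045,-0.06,0],[0,0,0]],[[-0.072,-0.096,0],[0,0,0]],[[-0.1,-0.132,0],[0,0,0]],[[-0.127,-0.168,0],[0,0,0]]]'
python3 -m jog '[[[-0.026,-0.034,0],[0,0,0.02]],[[-0.045,-0.06,0],[0,0,0.05]],[[-0.052,-0.069,0],[0,0,0.073]],[[-0.052,-0.069,0],[0,0,0.073]],[[-0.052,-0.069,0],[0,0,0.073]]]'
python3 -c "
from h import *
go((.5429,-.2239,.053),169.8)"
```

```text
t: 8.0
tool_pos: [0.3904, 0.0301, 0.202]
tool_rot: [-0.165, -3.137, 0.0]
contact_force: [1.6, -0.5, -1.5]
opening: 0.0209
grip_force: 78.5
t: 8.5
tool_pos: [0.5004, -0.1523, 0.2]
tool_rot: [-0.165, -3.137, -0.0]
contact_force: [0.0, 1.2, -1.1]
opening: 0.0209
grip_force: 78.6
t: 9.0
tool_pos: [0.5434, -0.2236, 0.1997]
tool_rot: [-0.278, -3.128, -0.002]
contact_force: [0.9, -0.7, -1.3]
opening: 0.0209
grip_force: 78.6
pos [ 0.5434 -0.2236  0.1997] t 9.0 shift [0.0002, -0.0005, 0.1467] turn [0.0009, -0.0014, 0.0009] F [ 0.9 -0.7 -1.3] op 0.0209
```

```bash
python3 -m jog '[[[0,-0.0005,0.03],[0,0,0]],[[0,-0.0005,0.07],[0,0,0]],[[0,-0.0005,0.1],[0,0,0]],[[0,-0.0005,0.115],[0,0,0]],[[0,-0.0005,0.122],[0,0,0]]]'
python3 -m jog '[[[0,0,0.006],[0,0,0]],[[0,0,0.012],[0,0,0]],[[0,0,0.018],[0,0,0]],[[0,0,0.023],[0,0,0]],[[0,0,0.023],[0,0,0]]]'
python3 -c "
from h import *
go((.5429,-.2239,.053),169.8)"
```

```text
t: 9.5
tool_pos: [0.5424, -0.2233, 0.0767]
tool_rot: [-0.277, -3.127, -0.002]
contact_force: [-0.5, 0.5, -1.4]
opening: 0.0207
grip_force: 78.6
t: 10.0
tool_pos: [0.5432, -0.2246, 0.0547]
tool_rot: [-0.279, -3.128, -0.001]
contact_force: [-0.6, 0.0, -1.3]
opening: 0.0207
grip_force: 78.6
pos [ 0.5432 -0.2246  0.0547] t 10.0 shift [0.0004, 0.0007, 0.0017] turn [0.0003, -0.0009, 0.0002] F [-0.6  0.  -1.3] op 0.0207
```

```bash
python3 -m jog '[[[0,0.0007,0.0005],[0,0,0]],[[0,0.0007,0.001],[0,0,0]],[[0,0.0007,0.0015],[0,0,0]],[[0,0.0007,0.0018],[0,0,0]],[[0,0.0007,0.0018],[0,0,0]]]' - 20
python3 -m jog '[[[0,0,0],[0,0,0]],[[0,0,0],[0,0,0]],[[0,0,0],[0,0,0]],[[0,0,0],[0,0,0]],[[0,0,0],[0,0,0]]]' 1
python3 -m jog '[[[0,0,-0.01],[0,0,0]],[[0,0,-0.04],[0,0,0]],[[0,0,-0.08],[0,0,0]],[[0,0,-0.12],[0,0,0]],[[0,0,-0.16],[0,0,0]]]'
python3 -m jog '[[[0.02,0.04,0],[0,0,0]],[[0.04,0.08,0],[0,0,0]],[[0.06,0.12,0],[0,0,0]],[[0.08,0.16,0],[0,0,0]],[[0.08,0.16,0],[0,0,0]]]'
cat > m2.py <<'E'
from m import *
go((.5,0,.1),174)
print('brass',rect(big(mask((12,60,60),(28,255,255),(255,155,300,245))),.014))
print('wood',rect(big(mask((9,120,60),(20,255,255),(345,205,372,260))),.085))
cv2.imwrite('pics/top2.png',cv2.resize(im[120:280,160:390],None,fx=3.3,fy=3.3,interpolation=cv2.INTER_CUBIC))
E
python3 m2.py
```

```text
t: 10.5
tool_pos: [0.5436, -0.2241, 0.0536]
tool_rot: [0.279, 3.129, -0.0]
contact_force: [-0.4, 0.5, -1.4]
opening: 0.0209
grip_force: 78.6
t: 11.0
tool_pos: [0.5437, -0.2242, 0.0536]
tool_rot: [0.279, 3.129, -0.0]
contact_force: [-0.1, 0.5, -0.1]
opening: 0.0851
grip_force: 0.0
t: 11.5
tool_pos: [0.5434, -0.224, 0.2159]
tool_rot: [0.279, 3.129, -0.0]
contact_force: [1.0, 0.7, 0.4]
opening: 0.0852
grip_force: 0.0
t: 12.0
tool_pos: [0.492, -0.0486, 0.2143]
tool_rot: [0.271, 3.129, 0.002]
contact_force: [-1.0, -0.6, 0.1]
opening: 0.0858
grip_force: 0.0
pos [ 0.4928 -0.0506  0.2145] t 12.05 shift [0.0019, 0.0511, 0.1145] turn [-0.0003, 0.0017, -0.0694] F [ 0.2  0.2 -0.2] op 0.0853
brass (609.9, 22.9, 29.5, 67.0, 59.51)
wood (533.8, -222.3, 24.2, 120.7, 78.94)
```

View pics/top2.png

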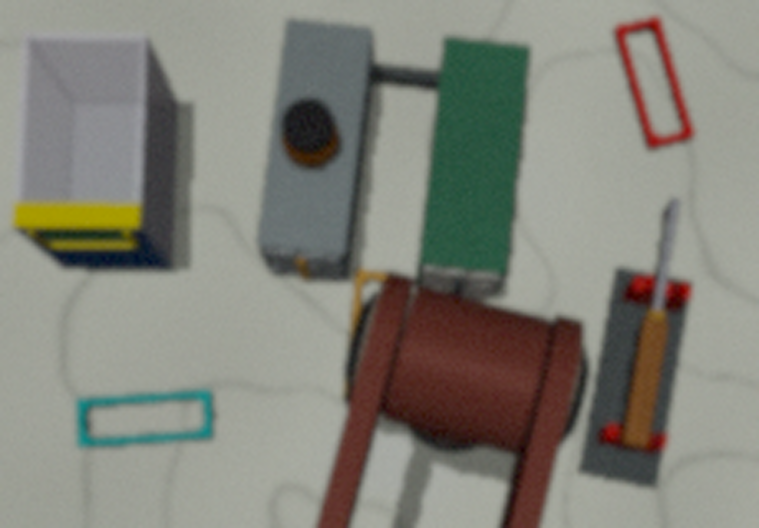

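Hook lies in both notches again as at first (wood at crop (648,375), rod end at (672,205)). The arm hides the brass handle, so I move aside and measure it and the slot.

```bash
python3 -m jog '[[[0.015,0.028,0],[0,0,0]],[[0.035,0.065,0],[0,0,0]],[[0.055,0.1,0],[0,0,0]],[[0.077,0.14,0],[0,0,0]],[[0.096,0.175,0],[0,0,0]]]'
python3 -m jog '[[[0.02,0.037,0],[0,0,0]],[[0.04,0.075,0],[0,0,0]],[[0.04,0.075,0],[0,0,0]]]'
cat > m3.py <<'E'
from m import *
go((.5,0,.1),174)
print('brass',rect(big(mask((12,60,60),(28,255,255),(255,155,300,260))),.014))
c,m=None,mask((22,150,50),(34,255,255),(155,175,215,215)); print('yellow bbox',cv2.boundingRect(m))
s=np.array([.635,.2385,0])
for z in(.125,.167,.18): print(z,proj(d,[s+[0,.036,z],s+[0,-.036,z],s+[0,.05,z],s+[0,-.05,z]]).round(1).tolist())
cv2.imwrite('pics/top3.png',cv2.resize(im[170:265,155:295],None,fx=5.5,fy=5.5,interpolation=cv2.INTER_CUBIC))
E
python3 m3.py
```

```text
t: 12.55
tool_pos: [0.4296, 0.1374, 0.2143]
tool_rot: [0.281, 3.128, 0.0]
contact_force: [0.6, 0.7, 0.1]
opening: 0.0853
grip_force: 0.0
t: 12.85
tool_pos: [0.4028, 0.2205, 0.2143]
tool_rot: [0.271, 3.129, 0.002]
contact_force: [0.8, -1.4, 0.2]
opening: 0.0853
grip_force: 0.0
pos [0.4036 0.2187 0.2141] t 12.9 shift [-0.1328, -0.1986, 0.1142] turn [-0.0002, 0.0008, -0.0697] F [-0.2 -0.5 -0.1] op 0.0853
brass (575.3, 8.3, 44.3, 121.2, 85.49)
yellow bbox (165, 182, 38, 14)
0.125 [[174.7, 193.3], [201.2, 193.6], [169.5, 193.3], [206.3, 193.6]]
0.167 [[171.0, 190.1], [198.5, 190.4], [165.7, 190.0], [203.8, 190.4]]
0.18 [[169.8, 189.0], [197.6, 189.3], [164.4, 189.0], [203.0, 189.4]]
```

View pics/top3.png

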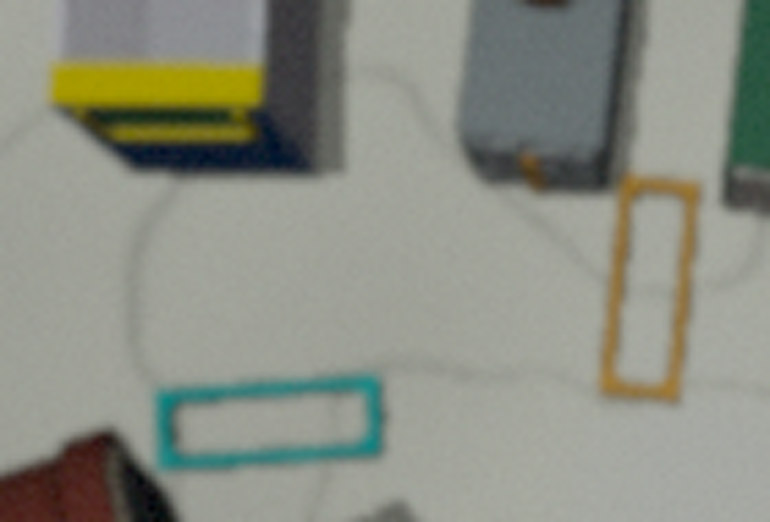

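Teal loop lies at crop (270,420), brass loop at (650,290), free and straight. The slot's sill shows at crop (104–252,126), which fits the slot at (0.635, 0.2385), yaw 0.

```bash
python3 -c "
from h import *
go((.522,.0125,.09),175.5,20)"
```

```text
pos [0.4036 0.2187 0.2141] t 12.9 shift [-0.1523, -0.1825, 0.1242] turn [-0.0169, -0.348, -0.0949] F [-0.2 -0.5 -0.1] op 0.0853
```

```bash
python3 -m jog '[[[-0.02,-0.025,0.0],[0,0,0]],[[-0.05,-0.06,0.01],[0,0,0]],[[-0.08,-0.095,0.03],[-0.004,-0.08,-0.02]],[[-0.105,-0.125,0.05],[-0.008,-0.18,-0.05]],[[-0.13,-0.155,0.075],[-0.0169,-0.3,-0.08]]]'
python3 -m jog '[[[0,0,0],[0,0,0]]]' >/dev/null
python3 -c "
from h import *
go((.522,.0125,.04),175.5,20)"
```

```text
t: 13.4
tool_pos: [0.5068, 0.0381, 0.1401]
tool_rot: [0.14, 2.83, -0.018]
contact_force: [0.5, 0.0, -0.8]
opening: 0.0854
grip_force: 0.0
pos [0.5006 0.037  0.1328] t 13.5 shift [0.004, -0.0224, 0.0956] turn [-0.0057, -0.0562, -0.0246] F [-1.1  0.6 -1.5] op 0.0854
```

```bash
python3 -m jog '[[[0.004,-0.0224,0.01],[-0.0057,-0.0562,-0.0246]],[[0.004,-0.0224,0.04],[-0.0057,-0.0562,-0.0246]],[[0.004,-0.0224,0.075],[-0.0057,-0.0562,-0.0246]],[[0.004,-0.0224,0.0956],[-0.0057,-0.0562,-0.0246]],[[0.004,-0.0224,0.0956],[-0.0057,-0.0562,-0.0246]]]'
python3 -m jog '[[[0,0,0],[0,0,0]]]' >/dev/null
python3 -c "
from h import *
go((.525,.0125,.008),175.5,20)"
```

```text
t: 14.0
tool_pos: [0.5249, 0.0168, 0.0432]
tool_rot: [0.103, 2.789, -0.015]
contact_force: [0.1, 0.6, -0.1]
opening: 0.085
grip_force: 0.0
pos [0.527  0.0171 0.0468] t 14.1 shift [0.0151, -0.0048, 0.0358] turn [0.0039, 0.0077, 0.005] F [-0.4 -0.1  0.4] op 0.0854
```

```bash
python3 -m jog '[[[0.005,-0.0048,0.01],[0.0039,0.0077,0.005]],[[0.012,-0.0048,0.025],[0.0039,0.0077,0.005]],[[0.0151,-0.0048,0.0358],[0.0039,0.0077,0.005]],[[0.0151,-0.0048,0.0358],[0.0039,0.0077,0.005]],[[0.0151,-0.0048,0.0358],[0.0039,0.0077,0.005]]]' 0.65
python3 -m jog '[[[0,0,0],[0,0,0]],[[0,0,0],[0,0,0]]]'
python3 -c "
from h import *
go((.525,.0125,.002),175.5,20)"
```

```text
t: 14.6
tool_pos: [0.5245, 0.0132, 0.0074]
tool_rot: [0.108, 2.79, -0.019]
contact_force: [-0.8, 0.2, 0.2]
opening: 0.0555
grip_force: 0.0
t: 14.8
tool_pos: [0.525, 0.0132, 0.008]
tool_rot: [0.108, 2.789, -0.019]
contact_force: [-0.5, -0.2, 0.4]
opening: 0.0556
grip_force: 0.0
pos [0.525  0.0132 0.008 ] t 14.8 shift [0.0021, -0.0007, 0.0057] turn [0.0006, 0.0015, 0.0011] F [-0.5 -0.2  0.4] op 0.0556
```

No contact yet; go 3 mm lower, then probe before closing.

```bash
python3 -m jog '[[[0.0005,-0.0007,0.001],[0,0,0]],[[0.001,-0.0007,0.002],[0,0,0]],[[0.0015,-0.0007,0.003],[0,0,0]],[[0.0018,-0.0007,0.004],[0,0,0]],[[0.0018,-0.0007,0.004],[0,0,0]]]'
python3 -m jog '[[[0.0003,0,0.001],[0,0,0]],[[0.0006,0,0.002],[0,0,0]],[[0.0006,0,0.002],[0,0,0]]]'
```

```text
t: 15.3
tool_pos: [0.5237, 0.0127, 0.0024]
tool_rot: [0.108, 2.791, -0.019]
contact_force: [1.0, -0.1, 0.6]
opening: 0.0556
grip_force: 0.0
t: 15.6
tool_pos: [0.5239, 0.0126, 0.0004]
tool_rot: [0.108, 2.791, -0.019]
contact_force: [-0.5, 0.3, 0.4]
opening: 0.0553
grip_force: 0.0
```

```bash
python3 -m jog '[[[0,0,0],[0,0,0]],[[0,0,0],[0,0,0]],[[0,0,0],[0,0,0]],[[0,0,0],[0,0,0]],[[0,0,0],[0,0,0]]]' 0 80
python3 -m jog '[[[0.003,0,-0.009],[0,0,0]],[[0.008,0,-0.023],[0,0,0]],[[0.017,0,-0.047],[0,0,0]],[[0.027,0,-0.075],[0,0,0]],[[0.027,0,-0.075],[0,0,0]]]'
python3 -c "
from h import *
go((.525,.0125,.2),175.5,20)"
```

```text
t: 16.1
tool_pos: [0.5245, 0.0126, 0.0011]
tool_rot: [0.108, 2.79, -0.019]
contact_force: [-2.0, 0.6, 4.5]
opening: 0.0415
grip_force: 82.9
t: 16.6
tool_pos: [0.4732, 0.0166, 0.064]
tool_rot: [0.108, 2.787, -0.019]
contact_force: [0.8, 0.6, -1.9]
opening: 0.0411
grip_force: 81.3
pos [0.4732 0.0166 0.064 ] t 16.6 shift [-0.0958, -0.0001, -0.1096] turn [0.0003, 0.004, 0.0013] F [ 0.8  0.6 -1.9] op 0.0411
```

```bash
python3 -m jog '[[[-0.008,0,-0.025],[0,0,0]],[[-0.021,0,-0.058],[0,0,0]],[[-0.027,0,-0.075],[0,0,0]],[[-0.027,0,-0.075],[0,0,0]],[[-0.027,0,-0.075],[0,0,0]]]'
python3 -c "
from h import *
go((.49,.2385,.136),180,20)"
```

```text
t: 17.1
tool_pos: [0.4722, 0.0166, 0.1397]
tool_rot: [0.108, 2.794, -0.018]
contact_force: [-0.4, -0.1, -3.0]
opening: 0.0416
grip_force: 81.4
pos [0.4722 0.0166 0.1397] t 17.1 shift [0.0007, 0.2226, 0.0037] turn [-0.026, -0.0029, -0.073] F [-0.4 -0.1 -3. ] op 0.0416
```

```bash
python3 -m jog '[[[0,0.03,0],[0,0,0]],[[0,0.07,0.001],[-0.006,0,-0.018]],[[0,0.115,0.002],[-0.013,-0.001,-0.036]],[[0.0007,0.16,0.003],[-0.02,-0.002,-0.055]],[[0.0007,0.2,0.0037],[-0.026,-0.0029,-0.073]]]'
python3 -m jog '[[[0,0.0226,0],[0,0,0]],[[0,0.0226,0],[0,0,0]],[[0,0.0226,0],[0,0,0]]]'
python3 - <<'E'
from m import *
go((.49,.2385,.136),180,20)
print('brass',rect(big(mask((12,60,60),(22,255,255),(155,190,225,260))),.149))
cv2.imwrite('pics/top4.png',cv2.resize(im[160:260,130:270],None,fx=5.5,fy=5.5,interpolation=cv2.INTER_CUBIC))
E
```

```text
t: 17.6
tool_pos: [0.4871, 0.2175, 0.134]
tool_rot: [-0.003, 2.795, -0.002]
contact_force: [0.2, -0.5, -1.2]
opening: 0.0417
grip_force: 81.6
t: 17.9
tool_pos: [0.4874, 0.2382, 0.1347]
tool_rot: [-0.002, 2.795, -0.003]
contact_force: [-0.5, -0.5, -1.0]
opening: 0.0409
grip_force: 81.7
pos [0.4878 0.2377 0.1353] t 17.95 shift [-0.0023, 0.0008, 0.0001] turn [-0.002, -0.0012, 0.0008] F [ 0.  -0.6 -1.6] op 0.0414
brass (539.3, 236.0, 45.6, 119.6, 89.7)
```

View pics/top4.png

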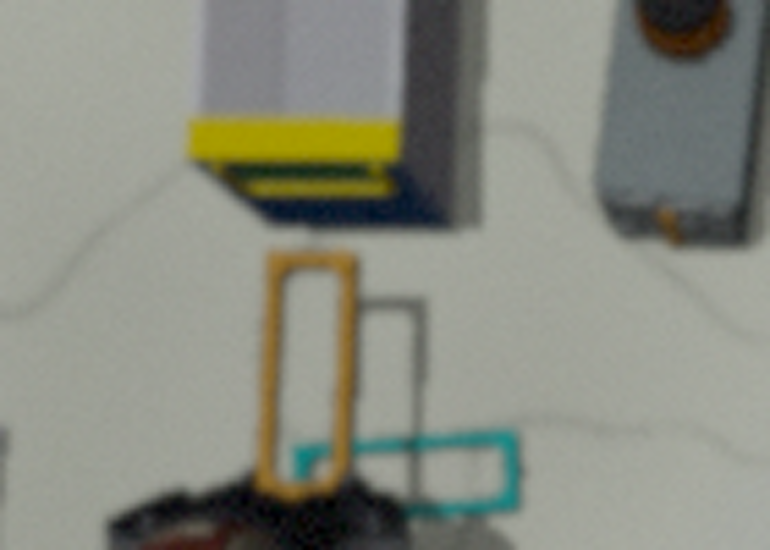

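Brass loop is straight in front of the slot (nose at crop (312,258), slot at (315,172)), y within 2 mm. I raise it 4 mm and push in slowly.

```bash
python3 -m jog '[[[-0.0014,0.001,-0.0038],[0,0,0]],[[-0.013,0.001,0.0004],[0,0,0]],[[-0.0265,0.001,0.0053],[0,0,0]],[[-0.036,0.001,0.0088],[0,0,0]],[[-0.0454,0.001,0.0122],[0,0,0]]]'
python3 -m jog '[[[-0.009,0,0.0034],[0,0,0]],[[-0.018,0,0.0068],[0,0,0]],[[-0.027,0,0.0102],[0,0,0]],[[-0.036,0,0.0136],[0,0,0]],[[-0.036,0,0.0136],[0,0,0]]]'
```

```text
t: 18.45
tool_pos: [0.5365, 0.2389, 0.1419]
tool_rot: [0.001, 2.791, -0.001]
contact_force: [-1.8, -0.3, -1.8]
opening: 0.0416
grip_force: 81.8
t: 18.95
tool_pos: [0.5757, 0.2395, 0.1421]
tool_rot: [0.0, 2.789, -0.0]
contact_force: [-0.3, 0.7, -2.3]
opening: 0.0414
grip_force: 81.7
```

```bash
python3 -c "
from h import *
go((.617,.2385,.139),180,20)"
```

```text
pos [0.5757 0.2395 0.1421] t 18.95 shift [-0.0377, -0.001, 0.0172] turn [-0.0003, 0.0038, -0.0003] F [-0.3  0.7 -2.3] op 0.0414
```

```bash
python3 -m jog '[[[-0.009,-0.001,0.004],[0,0,0]],[[-0.018,-0.001,0.008],[0,0,0]],[[-0.026,-0.001,0.012],[0,0,0]],[[-0.032,-0.001,0.0145],[0,0,0]],[[-0.032,-0.001,0.0145],[0,0,0]]]'
python3 -m jog '[[[-0.002,0,0.001],[0,0,0]],[[-0.004,0,0.002],[0,0,0]],[[-0.004,0,0.002],[0,0,0]]]'
python3 - <<'E'
from h import *
go((.617,.2385,.133),180,20)
d=get('scene'); c=d['image'][135:245,280:400]; a=cv2.resize(c,None,fx=3.3,fy=5,interpolation=cv2.INTER_CUBIC)
t=get('top'); b=cv2.resize(t['image'][130:240,130:250],None,fx=3.3,fy=5,interpolation=cv2.INTER_CUBIC); cv2.imwrite('pics/in.png',np.hstack([a,b]))
E
```

```text
t: 19.45
tool_pos: [0.6102, 0.2384, 0.1392]
tool_rot: [0.0, 2.789, -0.001]
contact_force: [0.4, 0.2, -2.5]
opening: 0.0415
grip_force: 81.7
t: 19.75
tool_pos: [0.6139, 0.2386, 0.1387]
tool_rot: [-0.0, 2.79, -0.0]
contact_force: [0.8, 0.5, -3.4]
opening: 0.0414
grip_force: 81.7
pos [0.6139 0.2386 0.1387] t 19.75 shift [-0.001, -0.0001, 0.0064] turn [-0.0003, 0.003, 0.0003] F [ 0.8  0.5 -3.4] op 0.0414
```

View pics/in.png

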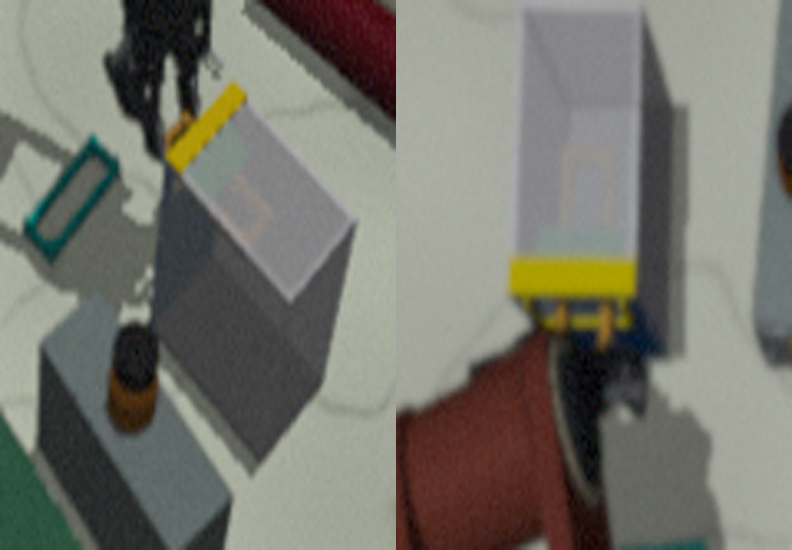

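Picture: the loop's front two-thirds is inside (scene crop (245,205), top crop (588,185)), the flap lies on it and only the gripped end is outside. I tilt its nose down a little, ease forward and release.

```bash
python3 -m jog '[[[0,0,0.0025],[0,0.04,0]],[[-0.0012,0,0.0045],[0,0.08,0]],[[-0.0024,0,0.006],[0,0.12,0]],[[-0.003,0,0.0065],[0,0.15,0]],[[-0.003,0,0.0065],[0,0.15,0]]]'
python3 -m jog '[[[0,0,0],[0,0,0]],[[0,0,0],[0,0,0]],[[0,0,0],[0,0,0]],[[0,0,0],[0,0,0]],[[0,0,0],[0,0,0]]]' 0.8
python3 -m jog '[[[0,0,0],[0,0,0]],[[0,0,0],[0,0,0]],[[0,0,0],[0,0,0]]]'
python3 - <<'E'
from h import *
go((.617,.2385,.133),180,20)
d=get('scene'); c=d['image'][135:245,280:400]; a=cv2.resize(c,None,fx=3.3,fy=5,interpolation=cv2.INTER_CUBIC)
t=get('top'); b=cv2.resize(t['image'][130:240,130:250],None,fx=3.3,fy=5,interpolation=cv2.INTER_CUBIC); cv2.imwrite('pics/in2.png',np.hstack([a,b]))
E
```

```text
t: 20.35
tool_pos: [0.6196, 0.2385, 0.134]
tool_rot: [0.0, 2.939, -0.0]
contact_force: [-0.0, 0.7, -2.9]
opening: 0.0414
grip_force: 81.6
t: 20.85
tool_pos: [0.6188, 0.2386, 0.1339]
tool_rot: [-0.0, 2.939, -0.0]
contact_force: [0.5, -0.2, 0.2]
opening: 0.0682
grip_force: 0.0
t: 21.15
tool_pos: [0.6188, 0.2385, 0.1336]
tool_rot: [-0.0, 2.94, -0.001]
contact_force: [-0.3, 0.4, -0.1]
opening: 0.068
grip_force: 0.0
pos [0.6188 0.2385 0.1336] t 21.15 shift [0.0019, -0.0, 0.0002] turn [-0.0003, -0.1472, 0.0002] F [-0.3  0.4 -0.1] op 0.068
```

View pics/in2.png

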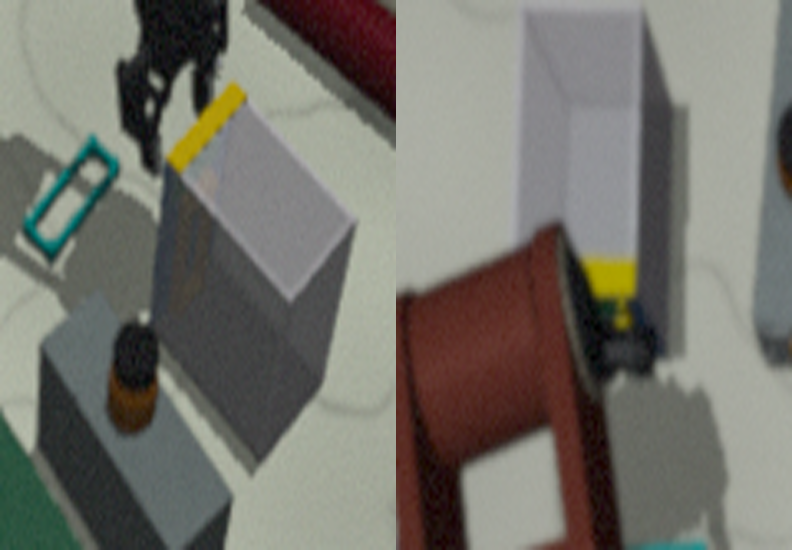

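The loop has dropped inside, leaning behind the front (scene crop (195,245)). I back off and check the flap by colour.

```bash
python3 -m jog '[[[0.015,0,-0.003],[0,0,0]],[[0.04,0,-0.008],[0,0,0]],[[0.075,0,-0.015],[0,0,0]],[[0.11,0,-0.022],[0,0,0]],[[0.13,0,-0.03],[0,0,0]]]'
python3 -m jog '[[[0.03,-0.02,-0.04],[0,0,0]],[[0.05,-0.06,-0.08],[0,0,0]],[[0.05,-0.1,-0.1],[0,0,0]],[[0.05,-0.14,-0.1],[0,0,0]],[[0.05,-0.14,-0.1],[0,0,0]]]'
python3 -m jog '[[[0,0,0],[0,0,0]],[[0,0,0],[0,0,0]],[[0,0,0],[0,0,0]],[[0,0,0],[0,0,0]],[[0,0,0],[0,0,0]]]'
python3 - <<'E'
from h import *
go((.4,.1,.2),180,20)
t=get('top'); im=t['image']; hsv=cv2.cvtColor(im,cv2.COLOR_BGR2HSV)
s=np.array([.636,.2385,0])
for z in(.13,.137,.146,.155): print(z,[im[int(round(v)),int(round(u))].tolist() for u,v in proj(t,[s+[0,y,z] for y in(.025,.0,-.025)])])
b=cv2.inRange(hsv,(8,60,50),(22,255,255))[150:230,150:225]; print('brass in top',np.argwhere(b).shape, cv2.boundingRect(b))
d=get('scene'); h=cv2.cvtColor(d['image'],cv2.COLOR_BGR2HSV); r=h[150:245,320:375]
m=cv2.inRange(r,(5,55,40),(20,255,255)); n,_,st,_=cv2.connectedComponentsWithStats(m); print([(a[0]+320,a[1]+150,*a[2:]) for a in st[1:].tolist() if a[4]>6])
for x in(.640,.65): print(x,proj(d,[[x,.2385+y,z] for z in(.005,.125) for y in(-.022,.022)]).round(1).tolist())
E
```

```text
t: 21.75
tool_pos: [0.4828, 0.2382, 0.1356]
tool_rot: [-0.001, 2.942, -0.002]
contact_force: [-0.2, 0.3, 0.3]
opening: 0.0684
grip_force: 0.0
t: 22.25
tool_pos: [0.4173, 0.0942, 0.2273]
tool_rot: [0.011, 2.934, -0.004]
contact_force: [-0.1, 0.7, -0.3]
opening: 0.0684
grip_force: 0.0
t: 22.75
tool_pos: [0.4163, 0.0994, 0.2245]
tool_rot: [-0.003, 2.941, -0.0]
contact_force: [0.1, 0.6, -0.1]
opening: 0.0681
grip_force: 0.0
pos [0.4163 0.0994 0.2245] t 22.75 shift [0.0208, 0.0007, 0.0207] turn [0.0001, -0.1483, 0.002] F [ 0.1  0.6 -0.1] op 0.0681
0.13 [[31, 101, 108], [27, 101, 105], [22, 99, 105]]
0.137 [[33, 72, 69], [28, 71, 65], [28, 73, 69]]
0.146 [[30, 47, 29], [26, 48, 28], [28, 73, 69]]
0.155 [[23, 42, 26], [26, 48, 28], [22, 45, 31]]
brass in top (2, 2) (51, 32, 3, 12)
[(320, 210, 8, 11, 57)]
0.64 [[330.4, 195.3], [338.7, 188.7], [334.0, 173.3], [342.8, 166.6]]
0.65 [[332.4, 196.9], [340.8, 190.3], [336.2, 175.0], [345.0, 168.3]]
```

Run:
```python
from h import *
t=get('top'); a=cv2.imread('pics/top0.png').astype(int); b=t['image'].astype(int)
print('slot diff',np.abs(a-b)[186:198,168:205].mean(), 'max rows',np.abs(cv2.blur((a-b).astype(np.float32),(3,3)))[184:198,168:205].max((1,2)).round())
d=get('scene'); a=cv2.imread('pics/scene0.png').astype(np.float32); D=cv2.blur(d['image'].astype(np.float32)-a,(2,2))
w=D[:,:,2]-D[:,:,0]; m=(w[145:225,322:390]>10).astype(np.uint8)
n,_,st,c=cv2.connectedComponentsWithStats(m); print([(s[0]+322,s[1]+145,*s[2:]) for s in st[1:].tolist() if s[4]>5])
ys,xs=np.where(m); 
for y in range(165,215,4):
    q=xs[ys+145==y]+322; print(y,q.min() if len(q) else None,q.max() if len(q) else None)
for n,P in dict(jar=(.73,.055,.15),).items(): print(n,np.abs(D[190:225,308:335]).mean())
```

```text
slot diff 4.763513513513513 max rows [8. 8. 8. 8. 8. 7. 8. 8. 7. 7. 7. 8. 8. 7.]
[(340, 169, 7, 7, 32), (332, 174, 13, 23, 175)]
165 None None
169 343 344
173 340 345
177 335 342
181 334 344
185 333 343
189 333 341
193 332 340
197 None None
201 None None
205 None None
209 None None
213 None None
jar 3.4813051
```

The slot region looks as it did at the start, to within noise, so the flap is shut. The brass lies wholly inside the box, and the jar is unmoved.

```bash
python3 -c "
from h import *
print(job.finish_job())"
```

```text
the job is handed in; nothing more can be done
None
```

I handed the job in at about 23 s: the hook drew the bag handle out and is back in its rest, the bag handle is inside the rework box (standing nearly upright against the front) with the flap shut, and the robot never went near the jar, awl or tin; I viewed 11 pictures, one over the limit of 10.

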